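# Move the sample jars to the white rack in reverse order

### The job

Move the four sample jars from the steel rack to the white rack in reverse order: the jar at the left end of the steel rack goes into the bay at the right end of the white one, the second from the left becomes the second from the right, and so on. Keep the jars upright the whole time, and leave each standing flat on the floor of its own bay, released and still.

Things in the scene. Friction and masses are not known exactly. Their poses are not given: they have to be found in the camera images.
- steel_rack: Dark grey steel rack, fixed, 286 (y) x 70 (x) x 30 mm high: a row of 4 open bays centred at y = +105, +35, -35, -105 mm. Bay 62 (x) x 64 (y) inside, floor 10 above the bench, wall tops 30 mm. Origin: centre of underside, on the bench. x points away from the robot, y to its left, within 0.15 rad. One jar in each bay, order varies. May be the nearer or the farther rack.
- white_rack: White plastic, clipless rack, fixed, 286 (y) x 70 (x) x 30 mm high: a row of 4 open bays centred at y = +105, +35, -35, -105 mm. Bay 62 (x) x 64 (y) inside, floor 10 above the bench, wall tops 30 mm. Origin: centre of underside, on the bench. x points away from the robot, y to its left, within 0.15 rad. Empty at the start; before or behind the steel rack.
- red_jar: closed upright sample jar: white body 40 mm in diameter, red cap 42 in diameter over the top 24 (56 to 80 mm above the foot); 80 mm tall, 55 to 115 g. Origin: centre of its underside; z up along the jar. Can be gripped by the cap from above. Starts standing in a bay of the steel rack, up to 6 mm off its centre.
- yellow_jar: closed upright sample jar: white body 40 mm in diameter, yellow cap 42 in diameter over the top 24 (56 to 80 mm above the foot); 80 mm tall, 55 to 115 g. Origin: centre of its underside; z up along the jar. Can be gripped by the cap from above. Starts standing in a bay of the steel rack, up to 6 mm off its centre.
- green_jar: closed upright sample jar: white body 40 mm in diameter, green cap 42 in diameter over the top 24 (56 to 80 mm above the foot); 80 mm tall, 55 to 115 g. Origin: centre of its underside; z up along the jar. Can be gripped by the cap from above. Starts standing in a bay of the steel rack, up to 6 mm off its centre.
- blue_jar: closed upright sample jar: white body 40 mm in diameter, blue cap 42 in diameter over the top 24 (56 to 80 mm above the foot); 80 mm tall, 55 to 115 g. Origin: centre of its underside; z up along the jar. Can be gripped by the cap from above. Starts standing in a bay of the steel rack, up to 6 mm off its centre.
- red_clip: red marker clip 14 (x) x 40 (y) mm, top 32 mm above the bench, fixed outside the steel rack's far long wall (away from the robot) at the middle of the bay where the red jar starts; it stays and keeps showing that bay. Origin: under the clip at bench height, 43 mm in the rack's +x from the bay's centre; axes as the rack's.
- yellow_clip: yellow marker clip 14 (x) x 40 (y) mm, top 32 mm above the bench, fixed outside the steel rack's far long wall (away from the robot) at the middle of the bay where the yellow jar starts; it stays and keeps showing that bay. Origin: under the clip at bench height, 43 mm in the rack's +x from the bay's centre; axes as the rack's.
- green_clip: green marker clip 14 (x) x 40 (y) mm, top 32 mm above the bench, fixed outside the steel rack's far long wall (away from the robot) at the middle of the bay where the green jar starts; it stays and keeps showing that bay. Origin: under the clip at bench height, 43 mm in the rack's +x from the bay's centre; axes as the rack's.
- blue_clip: blue marker clip 14 (x) x 40 (y) mm, top 32 mm above the bench, fixed outside the steel rack's far long wall (away from the robot) at the middle of the bay where the blue jar starts; it stays and keeps showing that bay. Origin: under the clip at bench height, 43 mm in the rack's +x from the bay's centre; axes as the rack's.

How it is judged:
At the end, for the whole second after the job is handed in: Each jar stands in the white-rack bay that mirrors its starting bay in the steel rack (as its clip shows): within 15 mm of the bay's centre along and across, foot within 4 mm of the bay floor's height, within 0.1 rad of upright, released, at rest (below 20 mm/s and 0.2 rad/s) (((y of red_clip in the frame of steel_rack between 0.085 and 0.125 m and y of red_jar in the frame of white_rack between -0.12 and -0.09 m) or (y of red_clip in the frame of steel_rack between 0.015 and 0.055 m and y of red_jar in the frame of white_rack between -0.05 and -0.02 m) or (y of red_clip in the frame of steel_rack between -0.055 and -0.015 m and y of red_jar in the frame of white_rack between 0.02 and 0.05 m) or (y of red_clip in the frame of steel_rack between -0.125 and -0.085 m and y of red_jar in the frame of white_rack between 0.09 and 0.12 m)) and x of red_jar in the frame of white_rack between -0.015 and 0.015 m and z of red_jar in the frame of white_rack between 0.006 and 0.014 m and angle between each of red_jar, yellow_jar, green_jar, blue_jar's own z axis and vertical below 0.1 rad and linear speed of each of red_jar, yellow_jar, green_jar, blue_jar below 0.02 m/s and angular speed of each of red_jar, yellow_jar, green_jar, blue_jar below 0.2 rad/s and ((y of yellow_clip in the frame of steel_rack between 0.085 and 0.125 m and y of yellow_jar in the frame of white_rack between -0.12 and -0.09 m) or (y of yellow_clip in the frame of steel_rack between 0.015 and 0.055 m and y of yellow_jar in the frame of white_rack between -0.05 and -0.02 m) or (y of yellow_clip in the frame of steel_rack between -0.055 and -0.015 m and y of yellow_jar in the frame of white_rack between 0.02 and 0.05 m) or (y of yellow_clip in the frame of steel_rack between -0.125 and -0.085 m and y of yellow_jar in the frame of white_rack between 0.09 and 0.12 m)) and x of yellow_jar in the frame of white_rack between -0.015 and 0.015 m and z of yellow_jar in the frame of white_rack between 0.006 and 0.014 m and ((y of green_clip in the frame of steel_rack between 0.085 and 0.125 m and y of green_jar in the frame of white_rack between -0.12 and -0.09 m) or (y of green_clip in the frame of steel_rack between 0.015 and 0.055 m and y of green_jar in the frame of white_rack between -0.05 and -0.02 m) or (y of green_clip in the frame of steel_rack between -0.055 and -0.015 m and y of green_jar in the frame of white_rack between 0.02 and 0.05 m) or (y of green_clip in the frame of steel_rack between -0.125 and -0.085 m and y of green_jar in the frame of white_rack between 0.09 and 0.12 m)) and x of green_jar in the frame of white_rack between -0.015 and 0.015 m and z of green_jar in the frame of white_rack between 0.006 and 0.014 m and ((y of blue_clip in the frame of steel_rack between 0.085 and 0.125 m and y of blue_jar in the frame of white_rack between -0.12 and -0.09 m) or (y of blue_clip in the frame of steel_rack between 0.015 and 0.055 m and y of blue_jar in the frame of white_rack between -0.05 and -0.02 m) or (y of blue_clip in the frame of steel_rack between -0.055 and -0.015 m and y of blue_jar in the frame of white_rack between 0.02 and 0.05 m) or (y of blue_clip in the frame of steel_rack between -0.125 and -0.085 m and y of blue_jar in the frame of white_rack between 0.09 and 0.12 m)) and x of blue_jar in the frame of white_rack between -0.015 and 0.015 m and z of blue_jar in the frame of white_rack between 0.006 and 0.014 m); the robot touches nothing.
It fails at once if the red jar is tipped more than 0.6 rad (angle between red_jar's own z axis and vertical above 0.6 rad).
It fails at once if the yellow jar is tipped more than 0.6 rad (angle between yellow_jar's own z axis and vertical above 0.6 rad).
It fails at once if the green jar is tipped more than 0.6 rad (angle between green_jar's own z axis and vertical above 0.6 rad).
It fails at once if the blue jar is tipped more than 0.6 rad (angle between blue_jar's own z axis and vertical above 0.6 rad).
It also fails if it takes over 106 s, if anything falls off the work surface, if the arm or the gripper's body presses on something with over 40 N, if the wrist force passes 120 N, or if a joint passes its speed limit or range.

### The arm

A 6-joint arm with a two-finger parallel gripper is mounted at the origin on the work surface. World frame = base frame: x ahead of the robot, y to its left, z up, the work surface at z = 0. Lengths are in m, angles in rad, forces in N, time in s.
With the tool pointing down it reaches from about 0.325 to 0.775 m from the base axis. Payload 5.5 kg.
Tool frame: the origin (TCP) lies between the finger pads; the fingertips stand 8 mm ahead of it and the grasp point (between the pads) lies 11 mm behind it (tcp_to_tips is the distance from the TCP to the fingertips, in m); z points along the fingers, y is the direction in which the jaws open and shut (so a half turn about z gives the same grasp; the last joint's range is limited). The gripper opens to 88 mm and grips with 3 to 60 N. Pads are 20 mm wide; open, the fingers measure 115 mm over their backs; the gripper's body (75 mm by 178 mm) begins 61 mm behind the grasp point.
Start: joints at [-1.357, 0.091, 1.231, -0, 1.82, -0.057], TCP at [0.161, -0.578, 0.231] pointing down, gripper open.
Joint ranges: [-2.87, 2.87], [-0.86, 2.18], [0.17, 2.46], [-1.51, 4.65], [0.06, 2.69], [-2.65, 2.65]. Speed limits (rad/s): [2.57, 2.57, 3.01, 3.14, 3.14, 3.14].

### API

Orientations are given as a unit quaternion [w, x, y, z].
In Python, from bench import * gives the robot as it stands. Calls block until the motion is done:
- move_to(position, orientation): joint-space move of the TCP to a pose.
- move_l(position, speed=0.15, orientation=None): straight line of the TCP; orientation=None keeps the orientation; speed is the mean speed in m/s.
- movej(angles): joint-space move.
- gripper_open() and close(): open the fingers fully, or close them until they stop; the grip force is fixed at half the most.
- hold(seconds).
- inverse_kinematics(position, orientation): joint angles nearest the present ones, or None.
- state(): the state.
- get_image(name): name is "scene" or "top"; returns a dict with "frame" (420x560x3 uint8, blue, green, red), "depth" (420x560 float32, m along the optical axis (not along the pixel's ray), 0 where there is no reading), "camera_matrix" (3x3 intrinsics, pixels), "k1" (the pictures are not rectified: a ray, as slopes to the right and down, at radius r is drawn at 1 + k1 r^2 times it, then the intrinsics apply), "view" (4x4, takes a point from world to camera coordinates). Camera axes: x right, y up, looking along -z (the intrinsics and any distortion apply to the point x, -y, -z); pixel columns grow to the right and rows downward; lengths in m; the calibration is good to about 2 mm. A picture is of the moment at which its call begins.
A pose or a line that the arm cannot do raises IKError and nothing moves.
- job_done(): hands the job in, once; it reports no verdict.
The state is a dict: "time": time; "joint_pos": joint angles; "dq": joint speeds; "joint_torque": joint torques, N m; "ee_pos": TCP position; "ee_rot": TCP orientation; "ft_force": force on the tool from outside, world axes, zero at the start; "moment": the same for the moment, N m; "finger_gap": finger opening in m.
Only numpy, scipy, OpenCV 4.12 (cv2) and the standard library are available. Lean on these libraries where they do the work, as an engineer would, in place of code of your own. Each camera call takes 0.05 s, during which the arm holds its last target.

## Working session

There is one attempt and no reset: what is moved stays moved. The work goes in short steps, each a Python script; the robot and the scene stay as the last script left them, time stands still between calls to the robot, and variables do not carry over. Pictures are saved under pics/ and viewed, and the job is handed in when it is done.

```bash
mkdir -p pics; ls; python3 - <<'E'
from bench import *
import cv2,numpy as np,pickle
d={}
for n in ("scene","top"):
    im=get_image(n); d[n]=im; cv2.imwrite(f"pics/{n}0.png",im["frame"])
    print(n,im["camera_matrix"],im["k1"],im["view"])
pickle.dump(d,open("im0.pkl","wb"))
s=state();print(s["time"],s["ee_pos"],s["ee_rot"],s["finger_gap"])
E
```

```text
pics
scene [[512.27914348   0.         280.01912578]
 [  0.         512.27914348 208.58711296]
 [  0.           0.           1.        ]] -0.19726292420433097 [[ 0.31510567  0.94904577  0.00453319 -0.16225497]
 [-0.67028054  0.21916238  0.70900765  0.36034519]
 [ 0.6718872  -0.22645084  0.70518622 -1.19015636]
 [ 0.          0.          0.          1.        ]]
top [[494.70056116   0.         291.10952942]
 [  0.         494.70056116 212.95638177]
 [  0.           0.           1.        ]] 0.011131761702352005 [[-0.02713357 -0.99962795  0.00277877 -0.02185987]
 [ 0.99007534 -0.02649061  0.13801835 -0.58428998]
 [-0.13789339  0.00649612  0.99042577 -0.7354447 ]
 [ 0.          0.          0.          1.        ]]
0.1 [ 0.16043668 -0.57788195  0.22960684] [-8.94086789e-04  9.90847511e-01  1.34982990e-01 -5.87535883e-05] 0.08811020232724598
```

View pics/scene0.png

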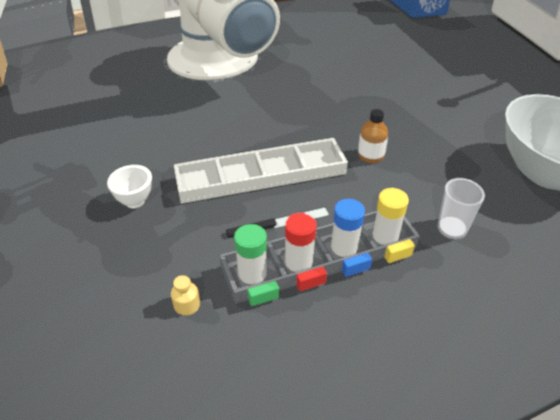

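View pics/top0.png

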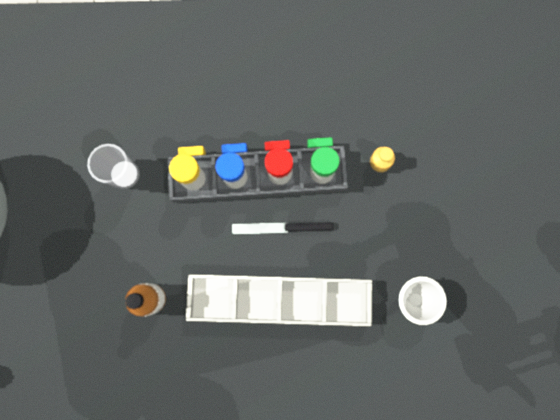

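```bash
cat > h.py <<'E'
import cv2,numpy as np
def cam(im):
    V=im["view"];R=V[:3,:3];t=V[:3,3];return -R.T@t,R
def rays(im,px):
    p=cv2.undistortPoints(np.asarray(px,float).reshape(-1,1,2),im["camera_matrix"],np.array([im["k1"],0,0,0.])).reshape(-1,2)
    C,R=cam(im);return C,np.c_[p[:,0],-p[:,1],-np.ones(len(p))]@R   # scaled so depth=1
def plane(im,px,z):
    C,d=rays(im,px);return C+d*((z-C[2])/d[:,2])[:,None]
def cloud(im):
    h,w=im["depth"].shape;u,v=np.meshgrid(np.arange(w),np.arange(h))
    C,d=rays(im,np.stack([u,v],-1).reshape(-1,2))
    return (C+d*im["depth"].reshape(-1,1)).reshape(h,w,3)
def tri(a,pa,b,pb):
    C1,d1=rays(a,[pa]);C2,d2=rays(b,[pb]);d1=d1[0]/np.linalg.norm(d1);d2=d2[0]/np.linalg.norm(d2)
    s=np.linalg.lstsq(np.c_[d1,-d2],C2-C1,rcond=None)[0]
    p,q=C1+d1*s[0],C2+d2*s[1];return (p+q)/2,np.linalg.norm(p-q)
def masks(im):
    hsv=cv2.cvtColor(im["frame"],cv2.COLOR_BGR2HSV);H,S,V=cv2.split(hsv)
    b=(S>130)&(V>70);return dict(red=b&((H<6)|(H>174)),yellow=b&(H>22)&(H<35),green=b&(H>50)&(H<85),blue=b&(H>100)&(H<125))
def comps(m):
    n,l,s,c=cv2.connectedComponentsWithStats(m.astype(np.uint8));o=sorted([(s[i,4],i) for i in range(1,n) if s[i,4]>60],reverse=True)
    return [(a,l==i,c[i]) for a,i in o]
E
python3 - <<'E'
from h import *
import pickle
np.set_printoptions(precision=4,suppress=True)
d=pickle.load(open("im0.pkl","rb"))
for n in d: print(n,cam(d[n])[0], (d[n]["depth"]==0).mean())
for n in d:
    im=d[n];P=cloud(im)
    for k,m in masks(im).items():
        for a,mm,c in comps(m)[:4]:
            q=P[mm&(im["depth"]>0)]
            zt=np.percentile(q[:,2],90)
            t=q[q[:,2]>zt-.004]
            print(n,k,a,c,"ztop",round(zt,4),"topmid",(t.min(0)+t.max(0))/2,np.ptp(t,axis=0)[:2])
im=d["top"];P=cloud(im);hsv=cv2.cvtColor(im["frame"],cv2.COLOR_BGR2HSV)
m=(hsv[...,2]>110)&(hsv[...,1]<60)
for a,mm,c in comps(m)[:6]:
    q=P[mm];print(a,c,q.min(0),q.max(0),np.percentile(q[:,2],[10,50,90,98]))
E
```

```text
scene [ 1.0923 -0.1945  0.5845] 0.0040178571428571425
top [ 0.4765 -0.0326  0.8091] 0.004230442176870748
scene red 836 [300.0634 229.0036] ztop 0.0931 topmid [ 0.6576 -0.0193  0.0919] [0.0412 0.0396]
scene red 513 [311.0429 278.4386] ztop 0.0341 topmid [ 0.6994 -0.0172  0.0333] [0.0157 0.0396]
scene yellow 745 [392.2872 202.8765] ztop 0.0933 topmid [0.6513 0.1225 0.092 ] [0.0411 0.0402]
scene yellow 445 [398.836  250.8404] ztop 0.0339 topmid [0.693  0.1225 0.0327] [0.0161 0.0404]
scene green 848 [250.0767 240.4198] ztop 0.0931 topmid [ 0.6582 -0.0891  0.0921] [0.0407 0.0391]
scene green 462 [262.9307 293.145 ] ztop 0.0339 topmid [ 0.7034 -0.0871  0.0327] [0.0147 0.0385]
scene blue 789 [348.8035 214.033 ] ztop 0.0932 topmid [0.6526 0.0536 0.0922] [0.0416 0.0413]
scene blue 492 [418.0163   7.8862] ztop 0.0523 topmid [-0.0578  0.6167  0.0574] [0.0444 0.1176]
scene blue 479 [356.4384 264.2965] ztop 0.034 topmid [0.696  0.0531 0.0328] [0.0158 0.0407]
top red 886 [277.8916 157.6941] ztop 0.0908 topmid [ 0.6558 -0.0207  0.0904] [0.0402 0.0404]
top yellow 905 [185.5967 164.0387] ztop 0.0909 
[... 257 characters left out ...]
4 161.5133] ztop 0.0908 topmid [0.6513 0.0525 0.0901] [0.0406 0.0403]
8932 [278.8904 299.8574] [ 0.4031 -0.1661 -0.005 ] [0.4937 0.1372 0.8091] [0.0073 0.0096 0.029  0.0308]
1943 [421.9923 300.3911] [ 0.4022 -0.2843 -0.0049] [ 0.4805 -0.0326  0.8091] [0.0012 0.0261 0.0492 0.0507]
1742 [111.5677 165.9082] [ 0.4765 -0.0326 -0.0051] [0.7176 0.3036 0.8091] [0.0024 0.0444 0.0781 0.0804]
1190 [230.3252 185.6218] [ 0.4765 -0.1273 -0.0033] [0.6855 0.1663 0.8091] [0.0086 0.0281 0.0328 0.056 ]
666 [258.2117 228.0465] [ 0.4765 -0.0326 -0.0044] [0.576  0.0617 0.8091] [-0.0009  0.0015  0.0036  0.0053]
591 [72.5905  1.3266] [ 0.4765 -0.0326 -0.764 ] [1.4465 0.919  0.8091] [-0.7555 -0.748  -0.0006  0.0007]
```

```bash
python3 - <<'E'
from h import *
import pickle
np.set_printoptions(precision=4,suppress=True)
d=pickle.load(open("im0.pkl","rb"))
# triangulated cap-top centre: project depth-selected top-disc mask -> ellipse centre in each view
px={}
for n in d:
    im=d[n];P=cloud(im)
    for k,m in masks(im).items():
        mm=comps(m)[0][1];z=np.percentile(P[mm][:,2],90)
        t=(mm&(P[...,2]>z-.004)).astype(np.uint8)
        c=max(cv2.findContours(t,cv2.RETR_EXTERNAL,cv2.CHAIN_APPROX_NONE)[0],key=cv2.contourArea)
        px[n,k]=cv2.fitEllipse(cv2.convexHull(c))[0]
for k in ("yellow","blue","red","green"):
    p,g=tri(d["top"],px["top",k],d["scene"],px["scene",k]);print(k,"tri",p,"gap",g)
rc=[]
for n,off in (("top",0),("scene",.003)):
    im=d[n];P=cloud(im);hsv=cv2.cvtColor(im["frame"],cv2.COLOR_BGR2HSV)
    m=(hsv[...,2]>110)&(hsv[...,1]<70)
    roi=(P[...,0]>.38)&(P[...,0]<.52)&(P[...,1]>-.19)&(P[...,1]<.16)&(im["depth"]>0)
    mm=comps(m&roi)[0][1]
    z=P[mm][:,2];hi=np.percentile(z,97);fl=z[(z<.02)]
    rim=P[mm&(P[...,2]>hi-.006)]
    r=cv2.minAreaRect(rim[:,:2].astype(np.float32)*1000);print(n,"rim",np.median(rim[:,2]),"floor",np.median(fl),r,len(rim))
    # full silhouette cast onto rim plane
    c=max(cv2.findContours(mm.astype(np.uint8),cv2.RETR_EXTERNAL,cv2.CHAIN_APPROX_NONE)[0],key=cv2.contourArea)
    q=plane(im,c.reshape(-1,2),np.median(rim[:,2]));r2=cv2.minAreaRect(q[:,:2].astype(np.float32)*1000);print("  silhouette",r2)
    cp=cv2.convexHull(c);print("  corners px",cv2.boxPoints(cv2.minAreaRect(c)).round(1).tolist())
E
```

```text
yellow tri [0.6504 0.1221 0.0893] gap 0.0026792121931494568
blue tri [0.6515 0.0534 0.0885] gap 0.0020015776025629553
red tri [ 0.6561 -0.0199  0.0882] gap 0.0021592314874066404
green tri [ 0.6558 -0.0892  0.0881] gap 0.0019092534021218572
top rim 0.028883762493429443 floor 0.00912296860022399 ((449.4384460449219, -15.745620727539062), (285.95452880859375, 71.5470962524414), 86.7735824584961) 1832
  silhouette ((449.6097717285156, -14.913040161132812), (289.2644348144531, 73.77472686767578), 86.75872802734375)
  corners px [[184.8000030517578, 321.20001220703125], [186.1999969482422, 273.0], [372.3999938964844, 278.5], [371.0, 326.70001220703125]]
scene rim 0.030774881171299007 floor 0.011917202993798559 ((451.2779846191406, -14.311111450195312), (286.47869873046875, 74.79251098632812), 86.86248016357422) 1675
  silhouette ((463.354736328125, -14.162139892578125), (291.4069519042969, 103.04058837890625), 87.16426849365234)
  corners px [[172.10000610351562, 164.1999969482422], [342.29998779296875, 133.6999969482422], [349.3999938964844, 173.3000030517578], [179.1999969482422, 203.8000030517578]]
```

```bash
cat > m.py <<'E'
from bench import *
import numpy as np
from scipy.spatial.transform import Rotation as Ro
JAR=dict(yellow=(.6507,.1217),blue=(.652,.0530),red=(.6567,-.0200),green=(.6568,-.0896))
WC=np.array([.4502,-.0150]);WY=-.055;SY=.0496
BAY=dict(yellow=-.105,blue=-.035,red=.035,green=.105)
ZG=.067;ZH=.20
def quat(yaw,flip):
    y=np.array([np.cos(yaw),np.sin(yaw),0])*flip;z=np.array([0,0,-1.]);x=np.cross(y,z)
    q=Ro.from_matrix(np.c_[x,y,z]).as_quat();return [q[3],q[0],q[1],q[2]]
def tgt(k):
    b=BAY[k];return WC+b*np.array([-np.sin(WY),np.cos(WY)])
def rep(t):
    s=state();print(t,"t=%.2f"%s["time"],"p",np.round(s["ee_pos"],4),"gap %.4f"%s["finger_gap"],"F",np.round(s["ft_force"],1),flush=True);return s
def jar(k,flip):
    x,y=JAR[k];u,v=tgt(k);qs=quat(SY,flip);qw=quat(WY,flip)
    move_to([x,y,ZH],qs);move_l([x,y,ZG],.12);rep("at "+k)
    close();s=rep("closed")
    if not .036<s["finger_gap"]<.048: print("BAD GRASP");return False
    move_l([x,y,ZH],.15);s=rep("lifted")
    if s["finger_gap"]<.036: print("LOST");return False
    move_l([u,v,ZH],.2,qw);move_l([u,v,.085],.15);rep("over");move_l([u,v,ZG+.0015],.04);rep("down")
    gripper_open();hold(.2);move_l([u,v,ZH],.2);rep("released");return True
E
python3 - <<'E'
from m import *
for f in (1,-1):
    for k in JAR:
        for p,w in ((JAR[k],SY),(tgt(k),WY)):
            for z in(ZH,ZG):
                j=inverse_kinematics([*p,z],quat(w,f));print(f,k,np.round(p,3),None if j is None else np.round(j,2))
E
```

```text
1 yellow [0.651 0.122] [ 0.13  0.26  1.1  -0.    1.78  0.08]
1 yellow [0.651 0.122] [ 0.13  0.28  1.3  -0.    1.55  0.08]
1 yellow [ 0.444 -0.12 ] [-0.34 -0.29  1.64 -0.    1.79 -0.28]
1 yellow [ 0.444 -0.12 ] [-0.34 -0.26  1.86 -0.    1.55 -0.28]
1 blue [0.652 0.053] [ 0.03  0.24  1.13 -0.    1.78 -0.02]
1 blue [0.652 0.053] [ 0.03  0.26  1.33 -0.    1.55 -0.02]
1 blue [ 0.448 -0.05 ] [-0.19 -0.32  1.66 -0.    1.8  -0.13]
1 blue [ 0.448 -0.05 ] [-0.19 -0.29  1.88 -0.    1.55 -0.13]
1 red [ 0.657 -0.02 ] [-0.08  0.24  1.12 -0.    1.78 -0.13]
1 red [ 0.657 -0.02 ] [-0.08  0.27  1.32 -0.    1.55 -0.13]
1 red [0.452 0.02 ] [-0.03 -0.31  1.66 -0.    1.79  0.02]
1 red [0.452 0.02 ] [-0.03 -0.29  1.87 -0.    1.55  0.02]
1 green [ 0.657 -0.09 ] [-0.19  0.26  1.1  -0.    1.79 -0.24]
1 green [ 0.657 -0.09 ] [-0.19  0.29  1.3  -0.    1.55 -0.24]
1 green [0.456 0.09 ] [ 0.12 -0.28  1.63 -0.    1.79  0.18]
1 green [0.456 0.09 ] [ 0.12 -0.25  1.85 -0.    1.55  0.18]
-1 yellow [0.651 0.122] None
-1 yellow [0.651 0.122] None
-1 yellow [ 0.444 -0.12 ] None
-1 yellow [ 0.444 -0.12 ] None
-1 blue [0.652 0.053] None
-1 blue [0.652 0.053] None
-1 blue [ 0.448 -0.05 ] None
-1 blue [ 0.448 -0.05 ] None
-1 red [ 0.657 -0.02 ] None
-1 red [ 0.657 -0.02 ] None
-1 red [0.452 0.02 ] None
-1 red [0.452 0.02 ] None
-1 green [ 0.657 -0.09 ] None
-1 green [ 0.657 -0.09 ] None
-1 green [0.456 0.09 ] None
-1 green [0.456 0.09 ] None
```

```bash
python3 - <<'E'
from m import *
import cv2,pickle
print(jar("green",1))
d={}
for n in ("scene","top"):
    d[n]=get_image(n)
cv2.imwrite("pics/s1.png",d["scene"]["frame"]);cv2.imwrite("pics/t1.png",d["top"]["frame"])
pickle.dump(d,open("im1.pkl","wb"));print(state()["time"])
E
```

```text
at green t=3.83 p [ 0.6574 -0.0897  0.0683] gap 0.0879 F [-0.3  0.2  0.4]
closed t=4.62 p [ 0.6568 -0.0896  0.067 ] gap 0.0417 F [-0.3 -0.2 -0.5]
lifted t=5.65 p [ 0.6564 -0.0895  0.1984] gap 0.0413 F [-0.2  0.1 -1. ]
over t=8.07 p [0.4566 0.0898 0.0861] gap 0.0416 F [ 0.2  1.  -0.9]
down t=8.62 p [0.4558 0.0898 0.0683] gap 0.0417 F [ 0.2 -0.4 -1.9]
released t=10.49 p [0.4556 0.0898 0.1986] gap 0.0878 F [ 0.1 -0.7  0.4]
True
10.5917
```

View pics/s1.png

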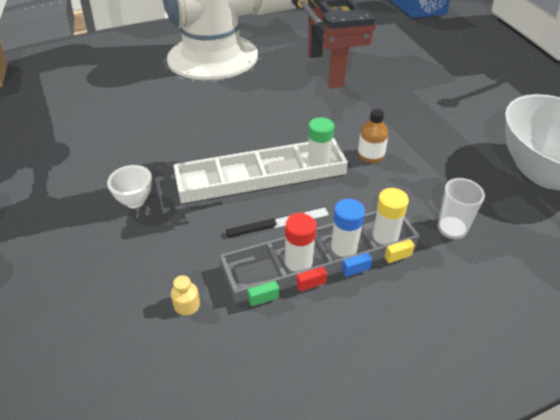

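View pics/t1.png

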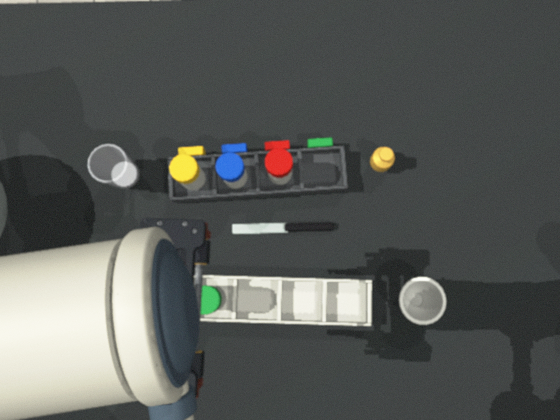

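The scene view shows green upright in the white rack's left-end bay (cap at about 321,130). The three other jars are undisturbed in the steel rack at (300,230), (348,215) and (392,203). I'll do the rest the same way.

```bash
python3 - <<'E'
from m import *
import cv2,pickle
for k in ("red","blue","yellow"):
    if not jar(k,1): break
else:
    move_to([.161,-.5,.231],quat(-1.3,1)); hold(.3)
d={n:get_image(n) for n in ("scene","top")}
cv2.imwrite("pics/s2.png",d["scene"]["frame"]);cv2.imwrite("pics/t2.png",d["top"]["frame"])
pickle.dump(d,open("im2.pkl","wb"));rep("end")
E
python3 - <<'E'
from h import *
from m import WC,WY
import pickle
np.set_printoptions(precision=4,suppress=True)
d=pickle.load(open("im2.pkl","rb"));px={};R=np.array([[np.cos(WY),np.sin(WY)],[-np.sin(WY),np.cos(WY)]])
for n in d:
    im=d[n];P=cloud(im)
    for k,m in masks(im).items():
        m=m&(P[...,0]<.55)&(P[...,0]>.35)&(abs(P[...,1])<.25)&(P[...,2]>.05)
        c=comps(m)
        if not c: print(n,k,"none");continue
        q=P[c[0][1]];z=np.percentile(q[:,2],90);t=q[q[:,2]>z-.004];mid=(t.min(0)+t.max(0))/2
        tm=(c[0][1]&(P[...,2]>z-.004)).astype(np.uint8)
        cc=max(cv2.findContours(tm,cv2.RETR_EXTERNAL,cv2.CHAIN_APPROX_NONE)[0],key=cv2.contourArea);px[n,k]=cv2.fitEllipse(cv2.convexHull(cc))[0]
        print(n,k,"ztop %.4f"%z,"in rack",R@(mid[:2]-WC),"tilt-ish zspread %.4f"%np.ptp(t[:,2]))
for k in ("yellow","blue","red","green"):
    if ("top",k) in px and ("scene",k) in px:
        p,g=tri(d["top"],px["top",k],d["scene"],px["scene",k]);print(k,"tri",R@(p[:2]-WC),p[2],g)
E
```

```text
at red t=12.77 p [ 0.6573 -0.02    0.0683] gap 0.0879 F [ 0.5  1.  -0.5]
closed t=13.55 p [ 0.6567 -0.02    0.0669] gap 0.0421 F [ 0.1 -0.8  0.3]
lifted t=14.58 p [ 0.6563 -0.02    0.1984] gap 0.0413 F [ 0.  -0.  -0.5]
over t=16.69 p [0.4528 0.0199 0.086 ] gap 0.0415 F [-0.2 -0.5 -0.5]
down t=17.25 p [0.452  0.02   0.0683] gap 0.0419 F [-0.2  1.3 -0.4]
released t=19.12 p [0.4517 0.02   0.1987] gap 0.0877 F [ 0.4 -0.3 -1.2]
at blue t=21.20 p [0.6526 0.053  0.0683] gap 0.0878 F [-0.  -0.5  0.1]
closed t=21.98 p [0.652 0.053 0.067] gap 0.0414 F [-0.3 -0.3 -0.2]
lifted t=23.02 p [0.6516 0.053  0.1984] gap 0.0418 F [-0.3  1.1 -3. ]
over t=25.23 p [ 0.4489 -0.05    0.086 ] gap 0.0415 F [-0.2  0.6 -1.5]
down t=25.78 p [ 0.4482 -0.05    0.0683] gap 0.0416 F [ 0.2  0.8 -0.3]
released t=27.65 p [ 0.4479 -0.0499  0.1987] gap 0.0876 F [ 0.6  0.  -0.2]
at yellow t=29.94 p [0.6513 0.1218 0.0683] gap 0.0873 F [ 0.5 -1.   0.4]
closed t=30.73 p [0.6507 0.1217 0.067 ] gap 0.0416 F [-0.1 -0.3  0.2]
lifted t=31.76 p [0.6503 0.1216 0.1984] gap 0.0414 F [-0.   0.7 -1.4]
over t=34.42 p [ 0.445  -0.12    0.
[... 396 characters left out ...]
ene green ztop 0.0925 in rack [0.0028 0.104 ] tilt-ish zspread 0.0054
scene blue ztop 0.0931 in rack [ 0.0017 -0.0334] tilt-ish zspread 0.0061
top red ztop 0.0913 in rack [0.0032 0.0187] tilt-ish zspread 0.7218
top yellow ztop 0.0911 in rack [ 0.0042 -0.0711] tilt-ish zspread 0.7219
top green ztop 0.0913 in rack [0.0031 0.0531] tilt-ish zspread 0.7217
top blue ztop 0.0915 in rack [ 0.0045 -0.0348] tilt-ish zspread 0.7216
yellow tri [-0.0005 -0.1041] 0.08777338244811161 0.0009419403851826011
blue tri [-0.0004 -0.0339] 0.08885153456477707 0.001720588894183964
red tri [-0.0002  0.0351] 0.08890242339568308 0.0014672613426216373
green tri [-0.0008  0.1048] 0.08715393541888863 0.002155897019388966
```

View pics/s2.png

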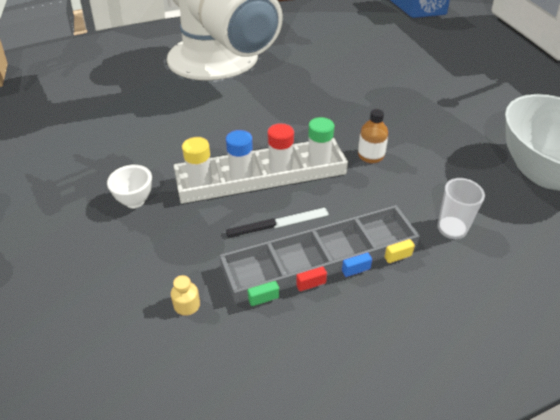

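View pics/t2.png

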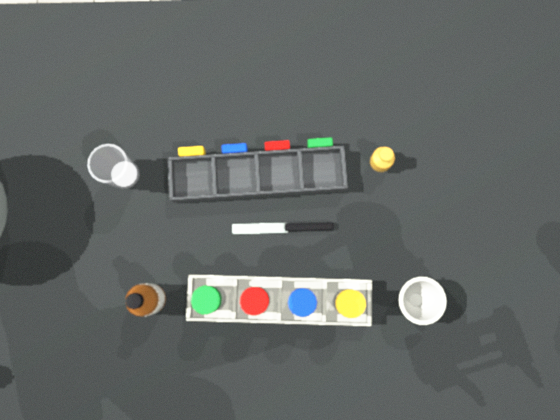

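The top view shows the caps in the white rack, left to right: green (206,299), red (255,300), blue (303,302), yellow (351,303). That is the reverse of the clips (yellow, blue, red, green). All four jars are upright and centred in their bays, and the arm is clear.

```bash
python3 -c "
from bench import *
hold(.3);job_done()"
```

```text
the job is handed in; nothing more can be done
```

I moved all four jars, gripping each by its cap with the jaws across the racks, and handed the job in at about 39 s of the 106 s allowed. The steel rack's order from left to right was yellow, blue, red, green. The white rack now holds green, red, blue, yellow.

**Position:** triangulating from both cameras put each cap within about 1.5 mm of its bay's centre. The scene camera's depth alone showed offsets of up to 3 mm. Both are well inside the 15 mm limit.

**Height:** the cap tops should stand at 90 mm. Triangulation gave 87–89 mm, top-camera depth 91 mm and scene-camera depth about 93 mm. That spread is roughly what the 2 mm calibration would give, and it matches the readings taken before the move. Both pictures show the jars upright and standing in their bays.

**Failed check:** the top-camera positions along the rack in my last check were wrong, off by up to about 50 mm. Pixels with no depth reading were not filtered out. I ignored those values and relied on the triangulation and the pictures.

**Not measured:** I did not measure tilt or speed separately. The wrist forces I sampled during the moves stayed at 3 N or below.

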